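# Vent the lens-cleaner canister and take off its safety cap

## Robot

A 7-joint arm with a two-finger parallel gripper is mounted at the origin on the work surface. World frame = base frame: x ahead of the robot, y to its left, z up, the work surface at z = 0. Lengths are in m, angles in rad, forces in N, time in s.
With the tool pointing down it reaches from about 0.425 to 0.925 m from the base axis. Payload 6.8 kg.
Tool frame: the origin (TCP) lies at the very end of the fingers, on their centre line; the grasp point (between the pads) lies 19 mm behind it; z points along the fingers, y is the line along which they close (so a half turn about z gives the same grasp; the last joint's range is limited). The gripper opens to 85 mm and grips with 20 to 120 N. Pads are 22 mm wide; open, the fingers measure 114 mm over their backs; the gripper's body (76 mm by 85 mm) begins 54 mm behind the grasp point. The pads swing forward as they close: fully open they stand 13 mm farther back than shut.
Start: joints at [1.17, 0.477, 0.022, 1.555, -0.011, 1.109, -0.083], TCP at [0.195, -0.646, 0.231] pointing down, gripper open.
Joint ranges: [-2.96, 2.96], [-0.34, 2.1], [-1.41, 1.46], [0.24, 2.44], [-1.37, 4.51], [0.17, 1.92], [-2.96, 2.96]. Speed limits (rad/s): [2.39, 2.39, 3.14, 3.14, 3.14, 3.14, 3.14].

## Interface

Orientations are given as a unit quaternion [w, x, y, z].
In Python, from station import telemetry, viewer, job, search_frame, cut_out gives the robot as it stands. The module is installed in compiled form; this text tells all that it offers.
- The arm moves only by the shell command python3 -m crank 'ROWS' [FORCE]. ROWS is JSON, a list of rows, each an object with "delta_rot": the turn, a rotation vector about the tool's x, y, z in degrees, a list of three; "xyz": the shift along the tool's x, y, z in m, a list of three; "fingers": the gripper command: -1 is fully open, 1 is shut, values between are in proportion. In form: [{"delta_rot": [ax, ay, az], "xyz": [dx, dy, dz], "fingers": fingers}, ...]. A call has 1 to 10 rows; each row is the pose to reach, as a shift and turn from the pose commanded when the call began, along the tool's axes at that moment; what a row does not reach only later rows make up. A row lasts 1/10 s, in which the tool goes at most 50 mm and 8.59 degrees, less where a joint would pass 70% of its speed; a pose out of reach is approached as far as the arm can. A call with a gripper value outside its range is refused whole. The fingers move at their own pace and stop on an object; FORCE is the grip in N (left out, the last holds). Time passes only in rows, so rows that repeat a pose let the fingers close. It gives the time, the measured TCP pose, the force, the opening and the grip force at its end, in the units of the state.
- telemetry.get_obs(): the state, without advancing time (a new reading comes with each control period).
- viewer.read_camera(name): name is "scene" or "side" or "wrist"; returns a dict with "img" (384x512x3 uint8, red, green, blue), "fx", "fy", "cx", "cy" (pixels), "origin" and "rotation" of the camera in the world. Camera axes: x right, y up, looking along -z (the intrinsics and any distortion apply to the point x, -y, -z); pixel columns grow to the right and rows downward; lengths in m; the calibration is good to about 2 mm. A picture is of the moment at which its call begins. There is no depth.
- job.hand_in(): hands the job in; it is judged then, once.
Trained networks look in the newest picture that a camera, given by its name, has taken for a name from the list of things; names that differ only in an ending like _2 or _b are one class to them, and where a whole thing is asked for, a point or a joint stands for the part that bears it (a point fixed in the world has none). Each returns a list of dicts, best first, with "score" (0 to 1); they miss things now and then, are a little off and sometimes report something else, mostly with a low value. They report only what shows in the picture. A call takes as long as a camera call. They do not tell look-alikes from the thing itself.
- search_frame(camera, thing): "pixel" ([column, row] in pixels, amid what is visible of it).
- cut_out(camera, thing): "pixels" (384x512 bool, what is visible of it) and "pixel" ([column, row] in pixels, amid what is visible of it).
The state is a dict: "t": time; "q": joint angles; "joint_vel": joint speeds; "joint_torque": joint torques, N m; "eef_pos": TCP position; "tool_rot": TCP orientation; "contact_force": force on the tool from outside, world axes, zero at the start; "torque": the same for the moment, N m; "gripper_width": opening from 0.0 (shut) to 1.0 (fully open); "grasp_force": force on a finger pad.
Only numpy, scipy, OpenCV 4.12 (cv2) and the standard library are available. Lean on these libraries where they do the work, as an engineer would, in place of code of your own. Each camera call takes 0.05 s, during which the arm holds its last target. There are 200 camera calls.

## Task

The lens-cleaner canister has to be vented and opened for refilling: pull the vent valve's slide knob all the way out until it clicks, then push it fully home again. Next press the canister's push-and-turn safety cap down, twist it anticlockwise (seen from above) about a quarter turn until it is free, and lift it straight up. Finish still holding the cap level in the gripper, at least 6 cm above the canister's mouth and over it, with nothing else touching it, and leave the vials, lens case and drops bottle where they stand.

Things in the scene. Friction and masses are not known exactly. Their poses are not given: they have to be found in the camera images.
- canister: Upright round steel canister, bolted down: foot 116 mm across, 8 mm high; body 94 mm across up to 88 mm; shoulder sloping in to 110 mm high, where the neck (28 mm across) begins. Origin: centre of its underside on the counter, z up. Its x axis is the line of the two bayonet notches (no outer sign of it). Stands left or right of the valve
- mouth (a point): Centre of the top of the canister's neck, 143.5 mm above the counter, on the canister's axis
- cap: Round ribbed white plastic safety cap, 48 mm across, 34 mm high, about 45 g, two small raised bars on top along its x axis. Origin: centre of its underside; z up through its top. Starts locked: origin on the canister's axis 120 mm above the counter, x axes of both in line. A spring holds it up in its bayonet notches, where it turns only about 4 degrees. Loose once off
- cap_top (a point): Centre of the cap's top, 34 mm above its underside, 154 mm above the counter when locked. Push straight down 3 to 5.5 mm (6 N to start, 13 N at 5 mm, stop at 5.5 mm), then turn anticlockwise seen from above: past 30 degrees no more pressing is needed, between 55 and 130 degrees from locked it lifts straight off, 135 is a dead stop. Clockwise is blocked
- valve: Fixed vent valve beside the canister: aluminium block 60 (x) x 54 (y) x 74 mm high on a foot plate 84 x 90 x 6 mm, with a 24 mm brass stud on top (up to 86 mm) and a copper pipe behind (+x side). Origin: centre of its underside on the counter; its own -x face, roughly towards the robot, carries the slide knob. It cannot move
- knob_grip (a point): Middle of the black slide knob's round grip: a level cylinder along the valve's x axis, 25 mm across, 28 mm long, with a 30 mm rim 4 mm thick at its outer end; axis 50 mm above the counter. At home 68 mm from the valve's axis along the valve's -x, with 20 mm of 10 mm stem between grip and block; all the way out 98 mm. Moves with the knob
- vent_knob (a joint): Travel of the slide knob in m: 0 fully home, 0.030 all the way out (pulled along the valve's -x). A detent holds it at either end: about 7 N to leave an end, up to 9 N on the way, then it snaps to the other end past the middle (0.015)
- vial_a: Bystander: small glass lens vial with a teal cap, 31 mm across, 44 mm high, to the left. Origin: centre of its underside
- vial_b: Bystander: another such vial, 31 mm across, 44 mm high, to the right. Origin: centre of its underside
- lens_case: Bystander: flat white twin lens case, 30 x 62 mm, 18 mm high, nearest the robot. Origin: centre of its underside
- drops: Bystander: slim white drops bottle, 40 mm across, 90 mm high, beyond the canister and valve. Origin: centre of its underside
There are look-alikes about, which are no part of the job. What is shaped like the cap but black, blue or green is not meant.

How it is judged:
By the outcome, as a careful person would: the job done as asked, in the order asked, and still so for the second after the job is handed in, while the arm keeps its last pose, push and grip.
It also fails if it takes over 58 s, if anything falls off the work surface, if the arm or the gripper's body presses on something with over 40 N, if the wrist force passes 120 N, or if a joint passes its speed limit or range.

## Working session

There is one attempt and no reset: what is moved stays moved. The work goes in short steps, Python scripts to look and compute and a shell command to move; the robot and the scene stay as the last step left them, time stands still between calls to the robot, and variables do not carry over. Pictures are saved under pics/ and viewed, at most 10 in all, crops included, and the job is handed in when it is done.

```bash
mkdir -p pics; cat > h.py <<'E'
import numpy as np,cv2
from scipy.spatial.transform import Rotation as R
from station import telemetry, viewer, job, search_frame, cut_out
def ray(c,px):
    d=np.array([(px[0]-c["cx"])/c["fx"],-(px[1]-c["cy"])/c["fy"],-1.0])
    return np.array(c["origin"]),np.array(c["rotation"]).reshape(3,3)@d
def atz(c,px,z):
    o,d=ray(c,px); return o+d*(z-o[2])/d[2]
def proj(c,p):
    v=np.array(c["rotation"]).reshape(3,3).T@(np.array(p)-c["origin"])
    return [c["cx"]+c["fx"]*v[0]/-v[2], c["cy"]-c["fy"]*v[1]/-v[2]]
E
python3 - <<'E'
from h import *
ims=[]
for n in ["scene","side"]:
    c=viewer.read_camera(n); print({k:v for k,v in c.items() if k!="img"})
    ims.append(c["img"])
    for t in ["canister","cap","valve","knob_grip","vial_a","lens_case","drops"]:
        print(n,t,[(np.round(r["pixel"]).tolist(),round(r["score"],2)) for r in search_frame(n,t)][:4])
    cv2.imwrite(f"pics/{n}.png",cv2.resize(c["img"][:,:,::-1],(800,600),interpolation=cv2.INTER_CUBIC))
s=telemetry.get_obs();print(s)
E
```

```text
{'fx': 388.0463517472402, 'fy': 388.0463517472402, 'cx': 253.54918565158462, 'cy': 196.85317355203844, 'origin': array([ 1.28435115, -0.52367103,  0.72814274]), 'rotation': array([0.79704661, 0.40658869, 0.20447871, 0.39697709])}
scene canister [([200.0, 251.0], 0.97), ([283.0, 188.0], 0.2)]
scene cap [([194.0, 217.0], 0.96), ([165.0, 228.0], 0.8), ([202.0, 304.0], 0.56), ([239.0, 222.0], 0.54)]
scene valve [([295.0, 204.0], 0.75)]
scene knob_grip [([279.0, 189.0], 0.68)]
scene vial_a [([128.0, 282.0], 0.56), ([322.0, 159.0], 0.55)]
scene lens_case [([225.0, 200.0], 0.51)]
scene drops [([283.0, 236.0], 0.95), ([294.0, 206.0], 0.47), ([195.0, 218.0], 0.25)]
{'fx': 380.0769329088185, 'fy': 380.0769329088185, 'cx': 256.87440707984325, 'cy': 189.50736742179, 'origin': array([0.08858892, 0.54676074, 0.78081756]), 'rotation': array([-0.33576007, -0.15181439,  0.37784327,  0.84938332])}
side canister [([300.0, 146.0], 0.75), ([297.0, 175.0], 0.55)]
side cap [([299.0, 146.0], 0.83), ([281.0, 149.0], 0.66), ([349.0, 198.0], 0.6), ([277.0, 206.0], 0.58)]
side valve [([219.0, 240.0], 0.94)]
sid
[... 191 characters left out ...]
rray([ 1.1698949 ,  0.47696421,  0.0223983 ,  1.55540012, -0.01151335,
        1.10927121, -0.08307941]), 'joint_vel': array([ 0.00159324,  0.00071546, -0.00070904, -0.0008963 ,  0.00058152,
        0.00084761,  0.00105514]), 'joint_torque': array([-8.83869670e-04, -5.96272874e+01,  1.60591666e+00, -2.81537658e+01,
        1.23715101e-02,  1.34612754e-03, -6.15046233e-06]), 'eef_pos': array([ 0.19484903, -0.64629393,  0.23133184]), 'tool_rot': array([3.86480124e-05, 9.89302903e-01, 1.45875850e-01, 2.29531499e-05]), 'contact_force': array([ 0.63764443,  0.30610479, -0.28082753]), 'torque': array([-0.04594269, -0.00255643,  0.00430488]), 'grasp_force': 0.0, 'gripper_width': 1.0030817049684562}
```

View pics/scene.png

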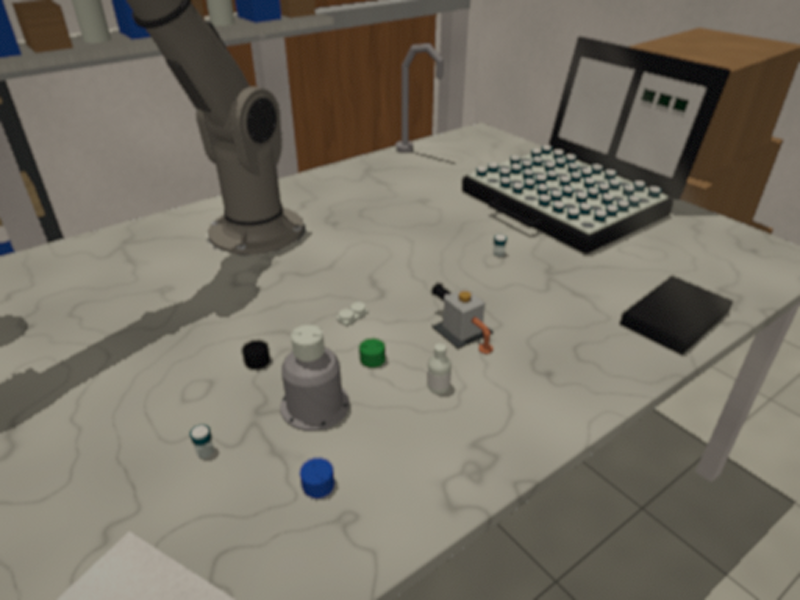

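View pics/side.png

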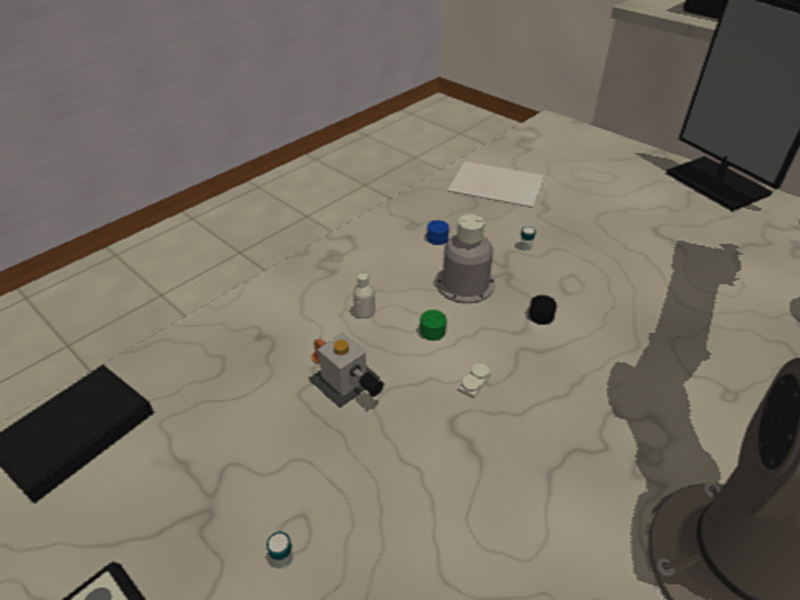

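The scene picture shows the canister with its white cap at about (196,219) in camera pixels. The valve is at (296,203) with its black knob at (281,187). Cap-shaped things: white on the canister (196,219), black (165,228), green (239,226), blue (203,306). Only the white one on the canister fits. I'll confirm this in an enlarged crop and triangulate.

```bash
sed -i 's/np.array(c\["rotation"\]).reshape(3,3)/RM(c)/' h.py; cat >> h.py <<'E'
def RM(c): return R.from_quat(np.array(c["rotation"])[[1,2,3,0]]).as_matrix()
def tri(cs,pxs):
    A=np.zeros((3,3));b=np.zeros(3);rs=[]
    for c,p in zip(cs,pxs):
        o,d=ray(c,p);d=d/np.linalg.norm(d);P=np.eye(3)-np.outer(d,d);A+=P;b+=P@o
    x=np.linalg.solve(A,b); return x,[np.round(np.array(proj(c,x))-p,1).tolist() for c,p in zip(cs,pxs)]
E
python3 - <<'E'
from h import *
cs=[viewer.read_camera(n) for n in ["scene","side"]]
for t in ["cap_top","canister","valve","knob_grip","drops","lens_case"]:
    px=[]
    for n in ["scene","side"]:
        r=cut_out(n,t)
        for q in r[:3]:
            ys,xs=np.nonzero(q["pixels"]); print(t,n,round(q["score"],2),np.round(q["pixel"]),"bbox",xs.min(),xs.max(),ys.min(),ys.max())
        if r: px.append(r[0]["pixel"])
    if len(px)==2: print(t,tri(cs,px))
a=cv2.resize(cs[0]["img"][170:280,150:330],None,fx=4,fy=4,interpolation=cv2.INTER_CUBIC)[:,:,::-1]
cv2.imwrite("pics/c0.png",a)
b=cv2.resize(cs[1]["img"][130:260,190:360],None,fx=4.5,fy=4.5,interpolation=cv2.INTER_CUBIC)[:,:,::-1]
cv2.imwrite("pics/c1.png",b)
E
```

```text
cap_top scene 0.74 [203. 308.] bbox 191 213 292 318
cap_top scene 0.7 [166. 226.] bbox 156 172 217 236
cap_top scene 0.57 [198. 222.] bbox 186 208 208 230
cap_top side 0.78 [346. 199.] bbox 338 355 189 207
cap_top side 0.66 [301. 146.] bbox 292 309 137 155
cap_top side 0.55 [277. 147.] bbox 273 286 141 156
cap_top (array([ 0.57712042, -0.27774256, -0.12827262]), [[-30.7, -11.1], [-26.6, 5.4]])
canister scene 0.87 [197. 252.] bbox 179 222 223 275
canister side 0.85 [299. 176.] bbox 279 315 151 193
canister (array([ 0.61461899, -0.20228742,  0.02406795]), [[1.2, 0.3], [1.0, -0.3]])
valve side 0.55 [218. 240.] bbox 198 243 214 260
knob_grip scene 0.67 [280. 187.] bbox 276 287 180 191
knob_grip side 0.49 [234. 244.] bbox 226 245 236 253
knob_grip (array([0.54597621, 0.13983048, 0.05156085]), [[1.8, 0.1], [2.2, -0.2]])
drops scene 0.55 [282. 236.] bbox 273 289 220 252
drops side 0.65 [231. 190.] bbox 225 239 176 202
drops (array([7.11352690e-01, 6.99033921e-04, 4.03658912e-02]), [[0.1, 0.0], [0.1, -0.0]])
lens_case scene 0.67 [224. 201.] bbox 215 235 193 207
lens_case side 0.55 [304. 245.] bbox 294 313 233 254
lens_case (array([ 0.44258184, -0.0086134 ,  0.00137771]), [[0.3, 0.1], [0.3, -0.1]])
```

View pics/c1.png

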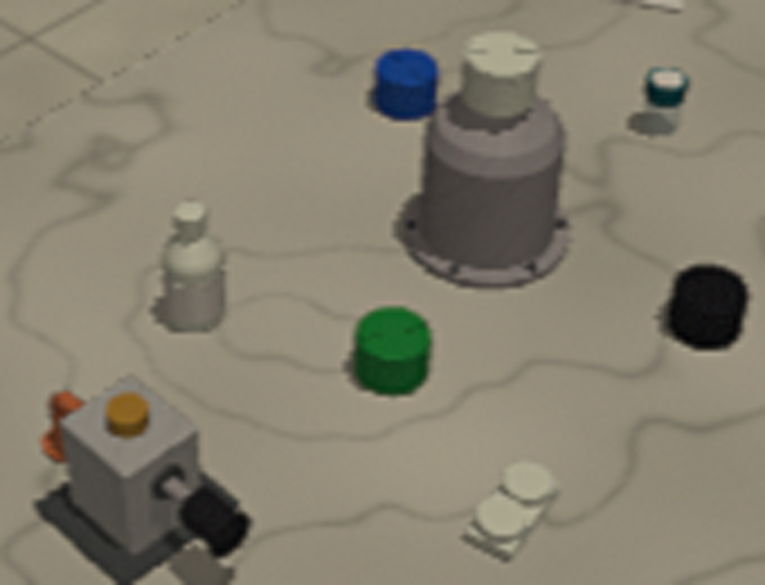

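View pics/c0.png

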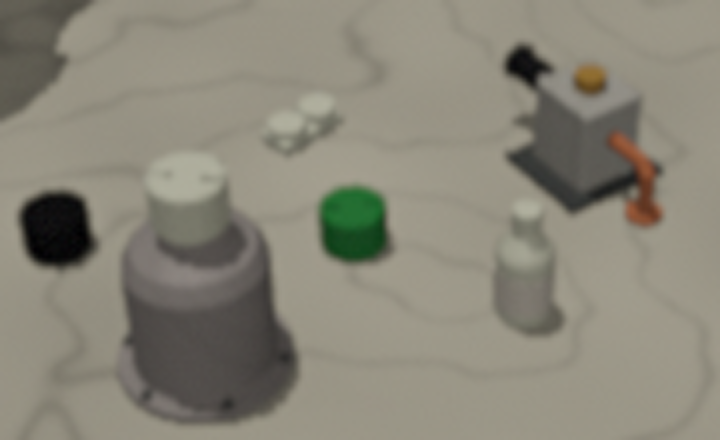

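The white cap on the canister is confirmed. Its top is at side (301,142) and scene (197,214), and the top bars are visible. The valve stud is at side (218,221) and scene (298,189).

```bash
python3 - <<'E'
from h import *
cs=[viewer.read_camera(n) for n in ["scene","side"]]
for t,p in dict(cap=[(196.8,213.8),(301.1,141.6)],stud=[(297.7,188.8),(218.2,220.7)],knob=[(280.5,186),(237.1,245.1)]).items():
    p=[np.array(q)-0.4 for q in p]
    print(t,tri(cs,p),[np.round(atz(c,q,dict(cap=.154,stud=.086,knob=.05)[t]),4) for c,q in zip(cs,p)])
#cap bars: bar ends
for c,q in zip(cs,[[(165,175),(210,178)],[(474,52),(527,50)]]):
    s,o=((4,(150,170)) if c is cs[0] else (4.5,(190,130)))
    a,b=[atz(c,np.array(x)/s+o,.154) for x in q]; print("bar",np.degrees(np.arctan2(*(b-a)[1::-1])),np.linalg.norm(b-a))
r=R.from_quat(telemetry.get_obs()["tool_rot"][[1,2,3,0]]);print(r.as_matrix().round(3))
E
```

```text
cap (array([ 0.61899627, -0.19665606,  0.15359174]), [[-0.1, -0.0], [-0.1, 0.0]]) [array([ 0.6198, -0.1967,  0.154 ]), array([ 0.6185, -0.1966,  0.154 ])]
stud (array([0.61462527, 0.1363558 , 0.08461107]), [[-0.3, 0.0], [-0.3, 0.0]]) [array([0.6166, 0.1356, 0.086 ]), array([0.613 , 0.1366, 0.086 ])]
knob (array([0.54069074, 0.13924473, 0.05315325]), [[0.9, 0.0], [1.1, -0.1]]) [array([0.5354, 0.1403, 0.05  ]), array([0.5444, 0.1395, 0.05  ])]
bar 46.78071221405012 0.02731141169454429
bar -133.3566782262361 0.03402919564011787
[[ 0.957  0.289  0.   ]
 [ 0.289 -0.957 -0.   ]
 [ 0.     0.    -1.   ]]
```

```bash
python3 -m crank '[{"delta_rot":[0,0,8],"xyz":[0.039,-0.024,0],"fingers":-1},{"delta_rot":[0,0,16],"xyz":[0.078,-0.049,0],"fingers":-1},{"delta_rot":[0,0,19],"xyz":[0.118,-0.073,0],"fingers":-1},{"delta_rot":[0,0,19],"xyz":[0.157,-0.097,0],"fingers":-1},{"delta_rot":[0,0,19],"xyz":[0.196,-0.122,0],"fingers":-1},{"delta_rot":[0,0,19],"xyz":[0.235,-0.146,0],"fingers":-1},{"delta_rot":[0,0,19],"xyz":[0.274,-0.17,0],"fingers":-1},{"delta_rot":[0,0,19],"xyz":[0.314,-0.194,0],"fingers":-1},{"delta_rot":[0,0,19],"xyz":[0.353,-0.219,0],"fingers":-1},{"delta_rot":[0,0,19],"xyz":[0.392,-0.243,0],"fingers":-1}]' 60
```

```text
t: 2.6
eef_pos: [0.5011, -0.2989, 0.2316]
tool_rot: [0.0, 1.0, -0.019, 0.0]
contact_force: [0.3, -0.4, 0.9]
gripper_width: 1.0
grasp_force: 0.0
```

```bash
python3 -m crank '[{"delta_rot":[0,0,0],"xyz":[0.003,-0.044,0],"fingers":-1},{"delta_rot":[0,0,0],"xyz":[0.005,-0.088,0],"fingers":-1},{"delta_rot":[0,0,0],"xyz":[0.008,-0.132,0],"fingers":-1},{"delta_rot":[0,0,0],"xyz":[0.011,-0.176,0],"fingers":-1},{"delta_rot":[0,0,0],"xyz":[0.014,-0.22,0],"fingers":-1},{"delta_rot":[0,0,0],"xyz":[0.016,-0.263,0],"fingers":-1},{"delta_rot":[0,0,0],"xyz":[0.019,-0.307,0],"fingers":-1},{"delta_rot":[0,0,0],"xyz":[0.022,-0.351,0],"fingers":-1},{"delta_rot":[0,0,0],"xyz":[0.025,-0.395,0],"fingers":-1},{"delta_rot":[0,0,0],"xyz":[0.027,-0.439,0],"fingers":-1}]'
python3 - <<'E'
from h import *
s=telemetry.get_obs();print(s["eef_pos"],s["tool_rot"],s["joint_vel"].round(3))
c=viewer.read_camera("wrist");print(c["origin"],RM(c).round(3),c["fx"],c["cx"],c["cy"])
print(proj(c,(.6148,.136,.086)),proj(c,(.547,.139,.05)))
for t in ["valve","knob_grip"]:
  for r in cut_out("wrist",t):
    ys,xs=np.nonzero(r["pixels"]);print(t,r["score"],r["pixel"],xs.min(),xs.max(),ys.min(),ys.max())
cv2.imwrite("pics/w1.png",cv2.resize(c["img"][:,:,::-1],(768,576),interpolation=cv2.INTER_CUBIC))
E
```

```text
t: 3.6
eef_pos: [0.5442, 0.1388, 0.2316]
tool_rot: [-0.0, 1.0, -0.02, 0.0]
contact_force: [0.7, 0.1, 0.3]
gripper_width: 0.999
grasp_force: 0.0
[0.54422068 0.13879395 0.23160433] [-1.63183449e-05  9.99808071e-01 -1.95876221e-02  3.83014209e-04] [-0.628  0.233 -0.167 -0.306  0.129  0.098 -0.827]
[0.61719547 0.13695718 0.37585863] [[-0.039  0.956  0.29 ]
 [-0.999 -0.038 -0.01 ]
 [ 0.001 -0.29   0.957]] 312.6956571229918 259.0811320612378 190.0421399613361
[np.float64(259.93714896797263), np.float64(97.9698130285815)] [np.float64(259.43146403379524), np.float64(164.2703483199213)]
valve 0.88 [260.1, 104.4] 219 300 19 188
knob_grip 0.75 [259.2, 171.8] 245 271 138 188
```

View pics/w1.png

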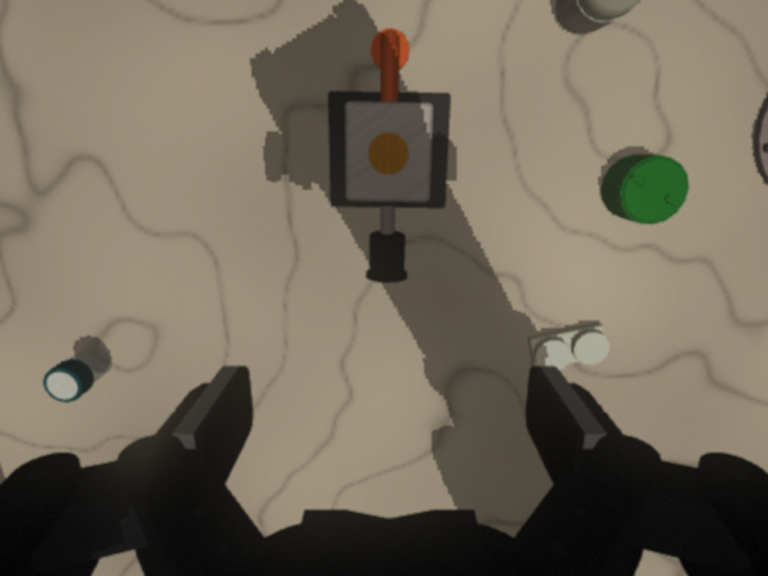

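The wrist view shows the valve stud at (259,102) and the knob grip at (258,170), both in camera pixels. The valve is aligned with the tool to about 1°.

```bash
python3 - <<'E'
from h import *
c=viewer.read_camera("wrist")
print(telemetry.get_obs()["eef_pos"])
print("stud",atz(c,(259,101.7),.086),"grip front rim outer top",atz(c,(258,187),.052),"grip back(top)",atz(c,(258.3,155),.0625),"mid",atz(c,(258,170),.0625))
E
```

```text
[0.54388954 0.13829518 0.23127943]
stud [0.61105037 0.14004635 0.086     ] grip front rim outer top [0.52189988 0.14403923 0.052     ] grip back(top) [0.55870504 0.14246932 0.0625    ] mid [0.54315641 0.1432904  0.0625    ]
```

```bash
python3 -m crank '[{"delta_rot":[0,0,0],"xyz":[0.001,-0.0025,0.05],"fingers":-1},{"delta_rot":[0,0,0],"xyz":[0.001,-0.0025,0.1],"fingers":-1},{"delta_rot":[0,0,0],"xyz":[0.001,-0.0025,0.15],"fingers":-1},{"delta_rot":[0,0,0],"xyz":[0.001,-0.0025,0.185],"fingers":-0.3},{"delta_rot":[0,0,0],"xyz":[0.001,-0.0025,0.201],"fingers":0},{"delta_rot":[0,0,0],"xyz":[0.001,-0.0025,0.201],"fingers":0.2},{"delta_rot":[0,0,0],"xyz":[0.001,-0.0025,0.201],"fingers":0.2}]' 60
python3 - <<'E'
from h import *
c=viewer.read_camera("wrist");s=telemetry.get_obs();print(s["eef_pos"],s["contact_force"])
cv2.imwrite("pics/w2.png",c["img"][:,:,::-1])
E
```

```text
t: 4.5
eef_pos: [0.5457, 0.1383, 0.0308]
tool_rot: [0.0, 1.0, -0.02, 0.0]
contact_force: [0.5, -1.3, 1.0]
gripper_width: 0.402
grasp_force: 0.0
[0.54624967 0.13881943 0.03150552] [-0.05788701  0.42591902 -0.36268739]
```

View pics/w2.png

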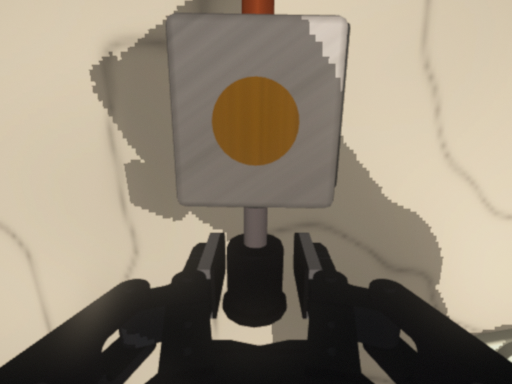

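The knob stands between the fingers, its axis at column 256 against the finger centre at 259. That puts it about 1 mm off, so I'll shift and grip.

```bash
python3 -m crank '[{"delta_rot":[0,0,0],"xyz":[0,-0.001,0],"fingers":0.4},{"delta_rot":[0,0,0],"xyz":[0,-0.001,0],"fingers":1},{"delta_rot":[0,0,0],"xyz":[0,-0.001,0],"fingers":1},{"delta_rot":[0,0,0],"xyz":[0,-0.001,0],"fingers":1},{"delta_rot":[0,0,0],"xyz":[0,-0.001,0],"fingers":1}]' 60
```

```text
t: 5.05
eef_pos: [0.5465, 0.1403, 0.0321]
tool_rot: [-0.0, 1.0, -0.02, 0.001]
contact_force: [-0.3, -1.5, 6.2]
gripper_width: 0.272
grasp_force: 58.5
```

```bash
python3 -m crank '[{"delta_rot":[0,0,0],"xyz":[-0.005,0,0],"fingers":1},{"delta_rot":[0,0,0],"xyz":[-0.01,0,0],"fingers":1},{"delta_rot":[0,0,0],"xyz":[-0.015,0,0],"fingers":1},{"delta_rot":[0,0,0],"xyz":[-0.02,0,0],"fingers":1},{"delta_rot":[0,0,0],"xyz":[-0.025,0,0],"fingers":1},{"delta_rot":[0,0,0],"xyz":[-0.03,0,0],"fingers":1},{"delta_rot":[0,0,0],"xyz":[-0.032,0,0],"fingers":1},{"delta_rot":[0,0,0],"xyz":[-0.032,0,0],"fingers":1},{"delta_rot":[0,0,0],"xyz":[-0.032,0,0],"fingers":1}]'
```

```text
t: 5.95
eef_pos: [0.5164, 0.142, 0.0321]
tool_rot: [-0.001, 1.0, -0.02, 0.003]
contact_force: [7.1, -1.3, 2.5]
gripper_width: 0.273
grasp_force: 59.6
```

```bash
python3 -m crank '[{"delta_rot":[0,0,0],"xyz":[-0.002,0,0],"fingers":1},{"delta_rot":[0,0,0],"xyz":[-0.003,0,0],"fingers":1},{"delta_rot":[0,0,0],"xyz":[-0.003,0,0],"fingers":1}]'
python3 - <<'E'
from h import *
c=viewer.read_camera("wrist")
cv2.imwrite("pics/w3.png",c["img"][:,:,::-1])
E
```

```text
t: 6.25
eef_pos: [0.5165, 0.142, 0.0322]
tool_rot: [-0.002, 1.0, -0.02, 0.006]
contact_force: [15.2, -1.6, -5.8]
gripper_width: 0.275
grasp_force: 59.3
```

View pics/w3.png

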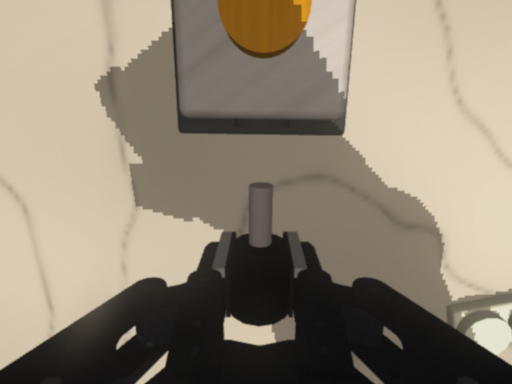

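The knob is all the way out. It stopped at 30 mm and the force rose against the stop, with the stem fully exposed (rows 183–245). Now I'll push it home.

```bash
python3 -m crank '[{"delta_rot":[0,0,0],"xyz":[0.006,0,0],"fingers":1},{"delta_rot":[0,0,0],"xyz":[0.012,0,0],"fingers":1},{"delta_rot":[0,0,0],"xyz":[0.018,0,0],"fingers":1},{"delta_rot":[0,0,0],"xyz":[0.024,0,0],"fingers":1},{"delta_rot":[0,0,0],"xyz":[0.03,0,0],"fingers":1},{"delta_rot":[0,0,0],"xyz":[0.035,0,0],"fingers":1},{"delta_rot":[0,0,0],"xyz":[0.038,0,0],"fingers":1},{"delta_rot":[0,0,0],"xyz":[0.038,0,0],"fingers":1},{"delta_rot":[0,0,0],"xyz":[0.038,0,0],"fingers":1}]'
```

```text
t: 7.2
eef_pos: [0.5465, 0.1403, 0.032]
tool_rot: [0.001, 1.0, -0.02, -0.001]
contact_force: [-9.8, -2.2, 18.9]
gripper_width: 0.273
grasp_force: 62.2
```

Back at x = 0.5465, the home position, pressing against the end stop. Next: relax, open, rise.

```bash
python3 -m crank '[{"delta_rot":[0,0,0],"xyz":[-0.002,0,0],"fingers":1},{"delta_rot":[0,0,0],"xyz":[-0.002,0,0],"fingers":0},{"delta_rot":[0,0,0],"xyz":[-0.002,0,0],"fingers":-0.3},{"delta_rot":[0,0,0],"xyz":[-0.002,0,0],"fingers":-0.6},{"delta_rot":[0,0,0],"xyz":[-0.002,0,-0.04],"fingers":-1},{"delta_rot":[0,0,0],"xyz":[-0.002,0,-0.09],"fingers":-1},{"delta_rot":[0,0,0],"xyz":[-0.002,0,-0.14],"fingers":-1},{"delta_rot":[0,0,0],"xyz":[-0.002,0,-0.19],"fingers":-1},{"delta_rot":[0,0,0],"xyz":[-0.002,0,-0.23],"fingers":-1},{"delta_rot":[0,0,0],"xyz":[-0.002,0,-0.23],"fingers":-1}]'
python3 - <<'E'
from h import *
c=viewer.read_camera("wrist");s=telemetry.get_obs();print(s["eef_pos"],s["q"].round(3),s["tool_rot"].round(4))
for t in ["valve","knob_grip"]:
  for r in cut_out("wrist",t):
    ys,xs=np.nonzero(r["pixels"]);print(t,r["score"],xs.min(),xs.max(),ys.min(),ys.max())
print(proj(c,(.613,.138,.086)),proj(c,(.531,.141,.05)),proj(c,(.501,.143,.05)))
E
```

```text
t: 8.2
eef_pos: [0.5491, 0.1421, 0.2666]
tool_rot: [-0.002, 1.0, -0.019, 0.005]
contact_force: [-0.1, -0.1, 0.3]
gripper_width: 0.998
grasp_force: 0.0
[0.54765569 0.14134662 0.26332211] [-0.105  0.284 -0.315  1.772  0.099  1.095 -2.062] [-9.000e-04  9.998e-01 -1.930e-02  2.800e-03]
valve 0.61 227 299 34 185
knob_grip 0.96 250 274 140 186
knob_grip 0.5 349 396 212 241
[np.float64(261.98563668031665), np.float64(106.38297971145673)] [np.float64(261.74845632302004), np.float64(176.9850600560965)] [np.float64(260.9961341477816), np.float64(200.96761818066884)]
```

Knob is home (its rim is at row 186; out would be about 205). On to the cap.

```bash
python3 -m crank '[{"delta_rot":[0,0,0],"xyz":[0.011,0.042,0],"fingers":-1},{"delta_rot":[0,0,0],"xyz":[0.021,0.084,0],"fingers":-1},{"delta_rot":[0,0,0],"xyz":[0.032,0.126,0],"fingers":-1},{"delta_rot":[0,0,0],"xyz":[0.042,0.168,0],"fingers":-1},{"delta_rot":[0,0,0],"xyz":[0.053,0.209,0],"fingers":-1},{"delta_rot":[0,0,0],"xyz":[0.063,0.251,0],"fingers":-1},{"delta_rot":[0,0,0],"xyz":[0.074,0.293,0],"fingers":-1},{"delta_rot":[0,0,0],"xyz":[0.085,0.335,0],"fingers":-1},{"delta_rot":[0,0,0],"xyz":[0.085,0.335,0],"fingers":-1},{"delta_rot":[0,0,0],"xyz":[0.085,0.335,0],"fingers":-1}]'
python3 - <<'E'
from h import *
c=viewer.read_camera("wrist");s=telemetry.get_obs();print(s["eef_pos"],s["q"].round(3),s["tool_rot"].round(4))
for r in cut_out("wrist","cap"):
    ys,xs=np.nonzero(r["pixels"]);print(r["score"],r["pixel"],xs.min(),xs.max(),ys.min(),ys.max(),atz(c,r["pixel"],.15))
print(proj(c,(.619,-.1966,.154)))
cv2.imwrite("pics/w4.png",cv2.resize(c["img"][:,:,::-1],(768,576),interpolation=cv2.INTER_CUBIC))
E
```

```text
t: 9.35
eef_pos: [0.6169, -0.1985, 0.2576]
tool_rot: [-0.001, 1.0, -0.021, -0.002]
contact_force: [0.2, 0.7, -0.5]
gripper_width: 0.999
grasp_force: 0.0
[ 0.61728622 -0.19657352  0.25810436] [ 0.324  0.419 -0.153  1.583  0.067  1.149 -1.453] [-8.000e-04  9.998e-01 -1.930e-02 -1.700e-03]
0.93 [328.0, 28.3] 302 351 0 52 [ 0.73368374 -0.25246582  0.15      ]
0.84 [147.0, 193.3] 124 170 171 213 [ 0.61401678 -0.10278205  0.15      ]
0.72 [113.6, 273.1] 110 116 271 278 [ 0.53886366 -0.06091714  0.15      ]
0.67 [280.1, 272.6] 265 301 250 292 [ 0.53309958 -0.21343632  0.15      ]
0.55 [259.2, 185.2] 230 288 153 215 [ 0.61723724 -0.19772018  0.15      ]
[np.float64(257.75605520547424), np.float64(184.56209821598497)]
```

View pics/w4.png

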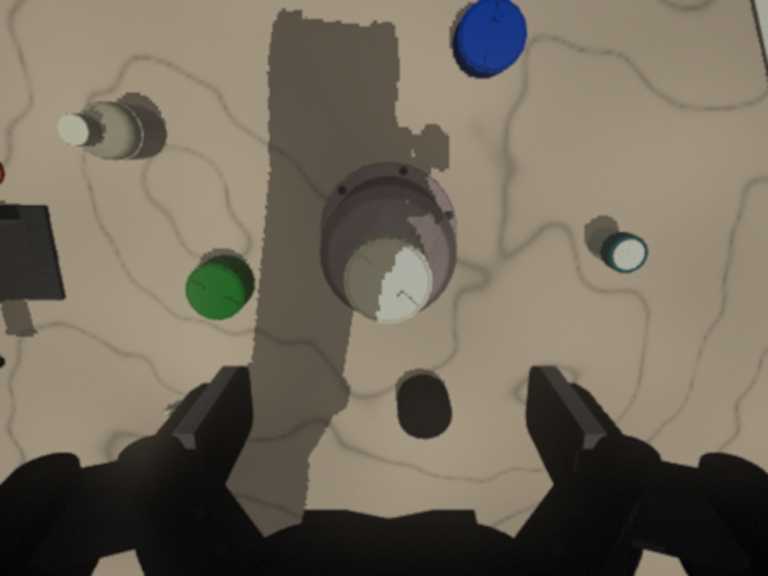

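White cap centred at (259,187), projecting to (0.618,-0.197), right under the tool. Descend and grip.

```bash
python3 -m crank '[{"delta_rot":[0,0,0],"xyz":[0.001,0,0.045],"fingers":-1},{"delta_rot":[0,0,0],"xyz":[0.001,0,0.09],"fingers":-0.8},{"delta_rot":[0,0,0],"xyz":[0.001,0,0.125],"fingers":-0.6},{"delta_rot":[0,0,0],"xyz":[0.001,0,0.138],"fingers":-0.4},{"delta_rot":[0,0,0],"xyz":[0.001,0,0.138],"fingers":-0.3},{"delta_rot":[0,0,0],"xyz":[0.001,0,0.138],"fingers":0},{"delta_rot":[0,0,0],"xyz":[0.001,0,0.138],"fingers":1},{"delta_rot":[0,0,0],"xyz":[0.001,0,0.138],"fingers":1},{"delta_rot":[0,0,0],"xyz":[0.001,0,0.138],"fingers":1}]' 80
```

```text
t: 10.35
eef_pos: [0.6196, -0.1971, 0.1233]
tool_rot: [-0.0, 1.0, -0.019, 0.001]
contact_force: [-1.1, 2.5, -2.7]
gripper_width: 0.543
grasp_force: 84.2
```

```bash
python3 -m crank '[{"delta_rot":[0,0,0],"xyz":[0,0,0.003],"fingers":1},{"delta_rot":[0,0,0],"xyz":[0,0,0.006],"fingers":1},{"delta_rot":[0,0,0],"xyz":[0,0,0.008],"fingers":1},{"delta_rot":[0,0,0],"xyz":[0,0,0.008],"fingers":1},{"delta_rot":[0,0,0],"xyz":[0,0,0.008],"fingers":1}]' 100
```

```text
t: 10.85
eef_pos: [0.6201, -0.1974, 0.1178]
tool_rot: [0.0, 1.0, -0.019, 0.001]
contact_force: [-6.8, 4.3, 15.8]
gripper_width: 0.544
grasp_force: 103.7
```

```bash
python3 -m crank '[{"delta_rot":[0,0,-5],"xyz":[0,0,0],"fingers":1},{"delta_rot":[0,0,-11],"xyz":[0,0,0],"fingers":1},{"delta_rot":[0,0,-18],"xyz":[0,0,0],"fingers":1},{"delta_rot":[0,0,-25],"xyz":[0,0,0],"fingers":1},{"delta_rot":[0,0,-32],"xyz":[0,0,0],"fingers":1},{"delta_rot":[0,0,-39],"xyz":[0,0,0],"fingers":1},{"delta_rot":[0,0,-45],"xyz":[0,0,0],"fingers":1},{"delta_rot":[0,0,-45],"xyz":[0,0,0],"fingers":1}]'
python3 -c "
from h import *
s=telemetry.get_obs();print(s['torque'],s['q'],R.from_quat(s['tool_rot'][[1,2,3,0]]).as_matrix().round(3))"
```

```text
t: 11.65
eef_pos: [0.621, -0.1976, 0.1179]
tool_rot: [0.001, 0.931, 0.366, 0.002]
contact_force: [-5.0, 2.6, 13.8]
gripper_width: 0.537
grasp_force: 103.4
[0.45131662 1.09773553 0.06152778] [ 0.45313135  0.57684511 -0.33530078  1.69532238  0.23051642  0.90382031
 -0.79595007] [[ 0.732  0.681  0.004]
 [ 0.681 -0.732 -0.001]
 [ 0.003  0.004 -1.   ]]
```

```bash
python3 -m crank '[{"delta_rot":[0,0,-7],"xyz":[0,0,0],"fingers":1},{"delta_rot":[0,0,-14],"xyz":[0,0,0],"fingers":1},{"delta_rot":[0,0,-21],"xyz":[0,0,0],"fingers":1},{"delta_rot":[0,0,-28],"xyz":[0,0,0],"fingers":1},{"delta_rot":[0,0,-35],"xyz":[0,0,0],"fingers":1},{"delta_rot":[0,0,-42],"xyz":[0,0,0],"fingers":1},{"delta_rot":[0,0,-47],"xyz":[0,0,0],"fingers":1},{"delta_rot":[0,0,-47],"xyz":[0,0,-0.005],"fingers":1},{"delta_rot":[0,0,-47],"xyz":[0,0,-0.008],"fingers":1},{"delta_rot":[0,0,-47],"xyz":[0,0,-0.008],"fingers":1}]'
python3 -c "
from h import *
s=telemetry.get_obs();print(s['torque'],s['q'],s['contact_force'])
c=viewer.read_camera('wrist')
cv2.imwrite('pics/w5.png',c['img'][:,:,::-1])"
```

```text
t: 12.65
eef_pos: [0.6192, -0.1965, 0.1238]
tool_rot: [-0.0, 0.708, 0.706, 0.0]
contact_force: [-4.8, 4.7, 6.4]
gripper_width: 0.539
grasp_force: 103.2
[ 0.91260563  1.07727216 -0.01559596] [ 0.58792366  0.60337313 -0.53027694  1.68295222  0.3587786   0.95331575
 -0.07930792] [-4.77839789  4.73714697  6.41484366]
```

View pics/w5.png

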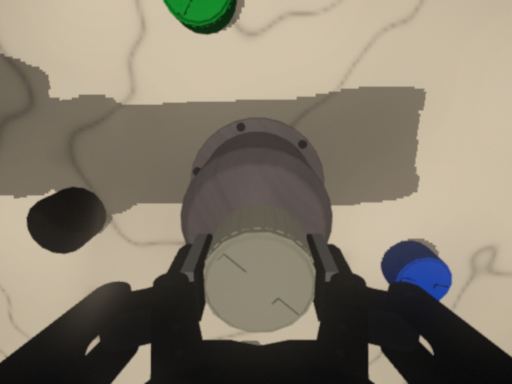

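The bars on the cap lie as before relative to the gripper, from (235,262) to (287,305), so the cap turned along by about 92°. Now lift.

```bash
python3 -m crank '[{"delta_rot":[0,0,0],"xyz":[0,0,-0.006],"fingers":1},{"delta_rot":[0,0,0],"xyz":[0,0,-0.015],"fingers":1},{"delta_rot":[0,0,0],"xyz":[0,0,-0.03],"fingers":1},{"delta_rot":[0,0,0],"xyz":[0,0,-0.045],"fingers":1},{"delta_rot":[0,0,0],"xyz":[0,0,-0.06],"fingers":1},{"delta_rot":[0,0,0],"xyz":[0,0,-0.075],"fingers":1},{"delta_rot":[0,0,0],"xyz":[0,0,-0.09],"fingers":1},{"delta_rot":[0,0,0],"xyz":[0,0,-0.105],"fingers":1},{"delta_rot":[0,0,0],"xyz":[0,0,-0.11],"fingers":1},{"delta_rot":[0,0,0],"xyz":[0,0,-0.11],"fingers":1}]'
python3 - <<'E'
from h import *
s=telemetry.get_obs();print(s['torque'],s['contact_force'],s['tool_rot'],s["gripper_width"])
cs=[viewer.read_camera(n) for n in ["scene","side"]]
a=[]
for c in cs:
    u,v=np.array(proj(c,(.619,-.197,.17))).astype(int)
    a.append(cv2.resize(c["img"][v-65:v+65,u-65:u+65,::-1],(400,400),interpolation=cv2.INTER_CUBIC))
cv2.imwrite("pics/e.png",np.hstack(a))
E
```

```text
t: 13.7
eef_pos: [0.6196, -0.1976, 0.2334]
tool_rot: [0.001, 0.709, 0.706, 0.0]
contact_force: [0.4, -0.8, -1.1]
gripper_width: 0.536
grasp_force: 102.7
[ 0.06387717  0.03874718 -0.04103358] [ 0.3954775  -0.8272676  -1.08900764] [7.49016710e-04 7.08531939e-01 7.05678236e-01 3.96999750e-04] 0.5361744143366695
```

View pics/e.png

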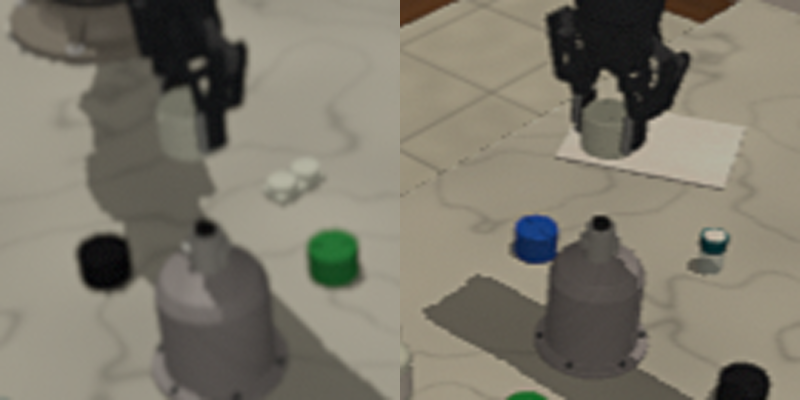

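Both views show the cap held level over the bare mouth, about 8 cm up. Everything else is in place, so I'll hand in.

```bash
python3 -c "
from station import job
print(job.hand_in())"
```

```text
the job is handed in; nothing more can be done
None
```

I pulled the vent knob fully out and pushed it home, then pressed, turned and lifted the safety cap. It is held level over the mouth, about 8 cm above it, and the job was handed in at about 14 s on the robot's clock; no verdict was returned.

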